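Ratchet the yellow-capped tube round to the pointer

ROBOT

A 6-joint arm with a two-finger parallel gripper is mounted at the origin on a cart in front of the work surface, level with it; the furniture and walls round the work are solid. World frame = base frame: x ahead of the robot, y to its left, z up, the work surface at z = 0. Lengths are in m, angles in rad, forces in N, time in s.
With the tool pointing down it reaches from about 0.375 to 0.9 m from the base axis. Payload 3.1 kg.
Tool frame: the origin (TCP) lies midway between the tips of the shut fingers; the grasp point (between the pads) lies 19 mm behind it; z points along the fingers, y is the line along which they close (so a half turn about z gives the same grasp; the last joint's range is limited). The gripper opens to 85 mm and grips with 20 to 120 N. Pads are 22 mm wide; open, the fingers measure 114 mm over their backs; the gripper's body (76 mm by 85 mm) begins 54 mm behind the grasp point. The pads swing forward as they close: fully open they stand 13 mm farther back than shut.
Start: joints at [-1.29, 0.527, 1.433, -0, 1.181, -0.178], TCP at [0.277, -0.56, 0.231] pointing down, gripper open.
Joint ranges: [-3.08, 3.08], [-0.75, 2.2], [0.22, 2.44], [-1.43, 4.57], [0, 2.65], [-2.85, 2.85]. Speed limits (rad/s): [2.79, 2.79, 3.14, 3.14, 3.14, 3.14].

INTERFACE

Orientations are given as a unit quaternion [x, y, z, w].
In Python, from station import manip gives the robot as it stands.
- The arm moves only by the tool step_arm, never from a script. Its argument "targets" is text: rows parted by semicolons, each of 4 numbers parted by spaces: the shift along the tool's x, y, z in mm, then the turn about the tool's z in degrees. A call has 1 to 12 rows; each row is the pose to reach, as a shift and turn from the pose commanded when the call began, along the tool's axes at that moment; what a row does not reach only later rows make up. A row lasts 1/10 s, in which the tool goes at most 50 mm and 8.59 degrees, less where a joint would pass 70% of its speed; a pose out of reach is approached as far as the arm can. A call with a gripper value outside its range is refused whole. "gripper" is the closure, from 0 (fully open) to 1 (shut), set as the call begins (left out, the last holds). The fingers move at their own pace and stop on an object; "squeeze" is the grip in N (left out, the last holds). Time passes only in rows, so rows that repeat a pose let the fingers close. It gives the time, the measured TCP pose, the force, the opening and the grip force at its end, in the units of the state.
- manip.sense(): the state, without advancing time (a new reading comes with each control period).
- manip.snapshot(name): name is "side" or "top" or "wrist"; returns the picture (400x640x3 uint8, red, green, blue); there is no depth.
- manip.get_calibration(name): a dict with "fov_y" (degrees; the focal length in pixels is half the picture's height over the tangent of half this angle, whatever the lens; pixels are square), "cx", "cy" (the principal point, pixels), "extrinsics" (4x4, takes a point from camera to world coordinates); the wrist camera has in their place "tool_from_camera" (4x4, takes a point from camera to tool coordinates, whose origin is the TCP and whose axes are the flange's). Camera axes: x right, y down, z forward; pixel columns grow to the right and rows downward; lengths in m; the calibration is good to about 2 mm. A picture is of the moment at which its call begins: read the wrist's pose just before it. get_calibration takes no time and is no camera call.
- manip.sign_off(): hands the job in; it is judged then, once.
Trained networks look in the newest picture that a camera, given by its name, has taken for a name from the list of things; names that differ only in an ending like _2 or _b are one class to them, and where a whole thing is asked for, a point or a joint stands for the part that bears it (a point fixed in the world has none). Each returns a list of dicts, best first, with "p" (0 to 1); they miss things now and then, are a little off and sometimes report something else, mostly with a low value. They report only what shows in the picture. A call takes as long as a camera call.
- manip.recognise(camera, query): "position" ([column, row] in pixels, amid what is visible of it).
- manip.masks_of(camera, query): "pixels" (400x640 bool, what is visible of it) and "position" ([column, row] in pixels, amid what is visible of it).
- manip.mark_of(camera, query): "position" ([column, row] in pixels: a listed point, or the origin of a listed thing).
The state is a dict: "t": time; "q": joint angles; "qd": joint speeds; "tau": joint torques, N m; "tcp_pos": TCP position; "tool_rot": TCP orientation; "force": force on the tool from outside, world axes, zero at the start; "ft_torque": the same for the moment, N m; "finger_gap": opening from 0.0 (shut) to 1.0 (fully open); "gripper_force": force on a finger pad.
Only numpy, scipy, OpenCV 4.12 (cv2) and the standard library are available. Lean on these libraries where they do the work, as an engineer would, in place of code of your own. Each camera call takes 0.05 s, during which the arm holds its last target. There are 200 camera calls.

TASK

Hold the upright black handle of the tube carousel's ratchet lever and pump it to and fro in full strokes until the yellow-capped tube stands at the orange pointer, then let go. Turn the carousel only by its lever, never by touching the blue rack or its tubes, and do not pump it past the pointer: it only turns one way.

Things in the scene. Friction and masses are not known exactly. Their poses are not given: they have to be found in the camera images.
- indexer: White fixed foot of the tube carousel, 190 mm across, 12 mm thick. Origin on the vertical axis of rack and lever, at the trolley top, z up. Its +y points to the orange pointer (post 22 mm wide, 103 to 109 mm from the axis, arrow 108 to 114 mm up reaching in to 82 mm). Counted counter-clockwise from above from its +x, the lever handle stands at 161 deg at the return stop, 199 deg at the drive stop.
- carousel: Blue turning rack, 156 mm across, plates 36 to 75 mm up; 12 places 30 deg apart, 62 mm from the axis, 9 with clamped tubes (caps yellow, green, purple, red; tops 125 mm up). Origin on the axis at the trolley top, z up; its +x points to the yellow-capped tube. The drive stroke turns it counter-clockwise from above; a brake holds it on the return. May start between places.
- lever_knob (a point): Grip centre of the upright round black lever handle: 24 mm across, 90 to 148 mm up, this point 120 mm up, 160 mm from the axis, on a flat arm that swings level. Counter-clockwise is the drive stroke; right to its stop it sets a place in line with the pointer. Fully back takes up the next tooth (30 deg). No spring, about 2 N. The handle may turn in the fingers. Starts near the return stop.
- yellow_cap (a point): Top centre of the only yellow cap (16 mm across), 125 mm above the trolley, 62 mm from the axis. It stands at the pointer when it lies on the foot's +y axis; it starts 55 to 116 degrees short of it.

How it is judged:
By the outcome, as a careful person would: the job done as asked, in the order asked, and still so for the second after the job is handed in, with the robot touching nothing.
It also fails if it takes over 45 s, if anything falls off the work surface, if the arm or the gripper's body presses on something with over 40 N, if the wrist force passes 120 N, or if a joint passes its speed limit or range.

## Working session

There is one attempt and no reset: what is moved stays moved. The work goes in short steps, Python scripts to look and compute and a tool call to move; the robot and the scene stay as the last step left them, time stands still between calls to the robot, and variables do not carry over. Pictures are saved under pics/ and viewed, at most 10 in all, crops included, and the job is handed in when it is done.

Besides the shell and the picture viewer there is one more tool, called after ">>>" as a command line: name --argument value ..., lists and objects as JSON in quotes. step_arm: Moves the arm, as the interface text tells. Its arguments: {"type":"object","properties":{"targets":{"type":"string"},"gripper":{"type":"number"},"squeeze":{"type":"number"}},"required":["targets"]}

```bash
mkdir -p pics; cat > h.py <<'E'
import numpy as np, cv2
from station import manip
from scipy.spatial.transform import Rotation as R
def cam(n):
    c=manip.get_calibration(n); f=200/np.tan(np.radians(c['fov_y'])/2)
    if 'extrinsics' in c: T=np.array(c['extrinsics'])
    else:
        s=manip.sense(); W=np.eye(4); W[:3,:3]=R.from_quat(s['tool_rot']).as_matrix(); W[:3,3]=s['tcp_pos']
        T=W@np.array(c['tool_from_camera'])
    return c,f,T
def at_z(C,px,z):
    c,f,T=C; d=T[:3,:3]@np.array([(px[0]-c['cx'])/f,(px[1]-c['cy'])/f,1]); o=T[:3,3]
    return o+d*(z-o[2])/d[2]
def save(n,name): 
    p=manip.snapshot(n); cv2.imwrite('pics/'+name+'.png',cv2.cvtColor(p,cv2.COLOR_RGB2BGR)); return p
E
python3 - <<'E'
from h import *
s=manip.sense(); print(s['t'],s['tcp_pos'],s['tool_rot'],R.from_quat(s['tool_rot']).as_matrix().round(3))
for n in ['top','side']:
    C=cam(n); save(n,n+'0'); print(n,C[2][:3,3].round(3))
    for q,z in [('indexer',0),('carousel',0),('lever_knob',.12),('yellow_cap',.125)]:
        for r in manip.mark_of(n,q)[:2]: print(q,round(r['p'],2),np.round(r['position'],1),at_z(C,r['position'],z).round(4))
E
```

```text
0.0 [ 0.27718216 -0.55937261  0.23033523] [ 9.73689384e-01  2.27876705e-01 -6.31921323e-05 -1.08944022e-03] [[ 0.896  0.444 -0.001]
 [ 0.444 -0.896  0.002]
 [ 0.    -0.002 -1.   ]]
top [0.524 0.03  0.965]
indexer 0.75 [315.9 153.7] [0.647  0.0574 0.    ]
carousel 0.76 [316.3 153.8] [0.6468 0.0567 0.    ]
lever_knob 0.78 [266.3 226.2] [0.5142 0.1359 0.12  ]
yellow_cap 0.76 [309.2 107.7] [0.7068 0.0641 0.125 ]
side [0.222 0.683 0.517]
indexer 0.88 [295.7 243.8] [0.6409 0.0711 0.    ]
carousel 0.7 [298.5 238. ] [0.6474 0.0495 0.    ]
lever_knob 0.66 [337.9 224.1] [0.5104 0.1268 0.12  ]
yellow_cap 0.87 [270.6 187.3] [0.6934 0.074  0.125 ]
```

View pics/top0.png

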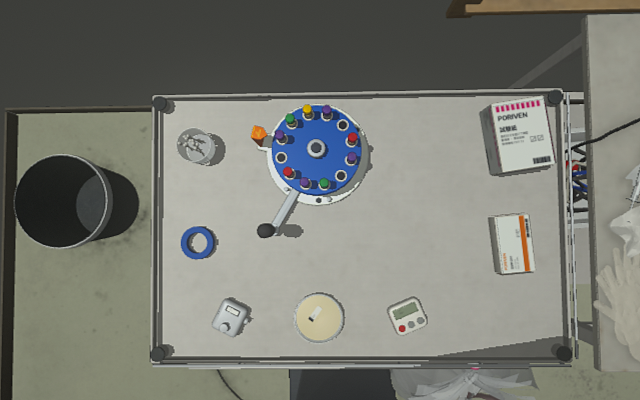

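View pics/side0.png

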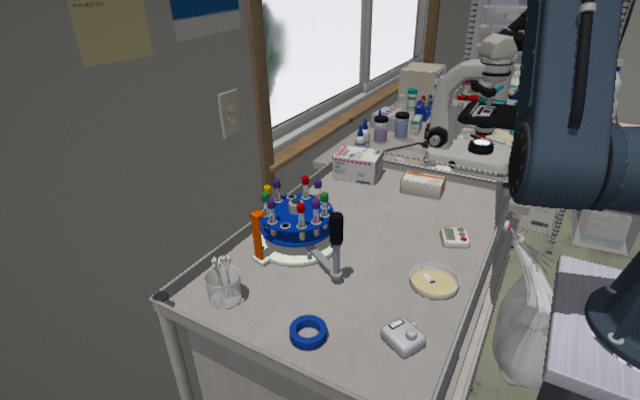

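The top view shows the rack hub at (316,148), the orange pointer at (258,132), the handle at (266,230) and the yellow cap at (307,110). World +x points up and +y left in this view. I'll move above the handle with the tool axes lined up with the world.

>>> step_arm --targets "517 -519 -20 26.4;517 -519 -20 26.4;517 -519 -20 26.4;517 -519 -20 26.4;517 -519 -20 26.4;517 -519 -20 26.4;517 -519 -20 26.4;517 -519 -20 26.4;517 -519 -20 26.4;517 -519 -20 26.4;517 -519 -20 26.4;517 -519 -20 26.4" --gripper 0 --squeeze 40

```text
t: 1.7
tcp_pos: [0.4687, 0.0106, 0.2482]
tool_rot: [1.0, -0.0, 0.001, 0.0]
force: [0.7, -0.4, -0.0]
finger_gap: 0.997
gripper_force: 0.0
```

```bash
python3 - <<'E'
from h import *
print(manip.get_calibration('wrist'))
C=cam('wrist'); save('wrist','w1'); print(manip.sense()['tcp_pos'])
for n in ['wrist','top']:
  if n=='top': C=cam('top'); manip.snapshot('top')
  for q,z in [('indexer',0),('carousel',0),('lever_knob',.12),('yellow_cap',.125)]:
    for r in manip.mark_of(n,q)[:2]: print(n,q,round(r['p'],2),np.round(r['position'],1),at_z(C,r['position'],z).round(4))
print('pointer',at_z(cam('top'),[259,132],.111))
E
```

```text
{'fov_y': 58.81122100138334, 'cx': 318.15416849848833, 'cy': 201.14370076016405, 'tool_from_camera': array([[ 1.92011763e-04, -9.62433545e-01, -2.71517281e-01,
         6.84053419e-02],
       [ 9.99999475e-01,  4.58075295e-04, -9.16536020e-04,
        -1.30076189e-03],
       [ 1.00648037e-03, -2.71516962e-01,  9.62433128e-01,
        -1.42725879e-01],
       [ 0.00000000e+00,  0.00000000e+00,  0.00000000e+00,
         1.00000000e+00]])}
[0.47039436 0.01756228 0.24857429]
wrist lever_knob 0.78 [148.8 142.3] [0.5072 0.1404 0.12  ]
top indexer 0.74 [315.7 152.8] [0.6487 0.0578 0.    ]
top carousel 0.71 [316.9 154.8] [0.6449 0.0556 0.    ]
top lever_knob 0.88 [266.  230.5] [0.5072 0.1365 0.12  ]
top lever_knob 0.49 [306.9 108.9] [0.7059 0.0681 0.12  ]
top yellow_cap 0.56 [308.5 107.8] [0.7066 0.0653 0.125 ]
pointer [0.67037597 0.14854157 0.111     ]
```

View pics/w1.png

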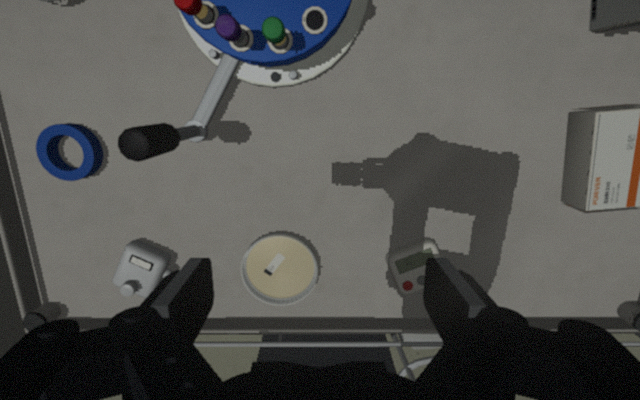

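The wrist view shows the handle's top at (137,143) and its base near (180,136), so it stands at about (0.508, 0.139). That is 160 mm from the axis, as specified. Next I'll centre over it.

>>> step_arm --targets "38 -121 0 0;38 -121 0 0;38 -121 0 0;38 -121 0 0;38 -121 0 0;38 -121 0 0"

```text
t: 2.8
tcp_pos: [0.5058, 0.1281, 0.2475]
tool_rot: [1.0, -0.001, -0.0, 0.0]
force: [0.2, -0.1, 0.4]
finger_gap: 1.001
gripper_force: 0.0
```

```bash
python3 - <<'E'
from h import *
C=cam('wrist'); save('wrist','w2'); print(manip.sense()['tcp_pos'])
for q,z in [('indexer',0),('carousel',0),('lever_knob',.12),('yellow_cap',.125)]:
    for r in manip.mark_of('wrist',q)[:1]: print(q,round(r['p'],2),np.round(r['position'],1),at_z(C,r['position'],z).round(4))
E
```

```text
[0.5058868  0.12805265 0.24760211]
indexer 0.59 [385.7  24.7] [0.6474 0.0616 0.    ]
carousel 0.77 [390.1  29.6] [0.6429 0.057  0.    ]
lever_knob 0.74 [307.  189.6] [0.5073 0.1383 0.12  ]
```

View pics/w2.png

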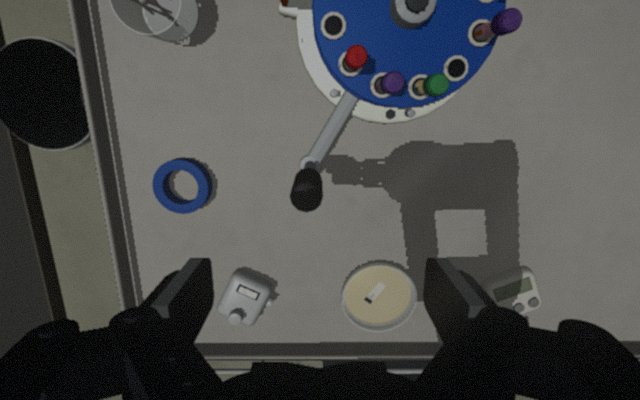

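The handle's top is at (306,190) in the picture, which puts the handle at (0.508, 0.1385). The TCP needs +2 mm in x and +10 mm in y. I'll descend and then grip.

>>> step_arm --targets "2 -10 20 0;2 -10 60 0;2 -10 100 0;2 -10 130 0;2 -10 144 0;2 -10 144 0;2 -10 144 0"

```text
t: 3.75
tcp_pos: [0.5086, 0.1393, 0.1039]
tool_rot: [1.0, -0.001, 0.0, -0.0]
force: [0.7, -0.0, -0.2]
finger_gap: 1.002
gripper_force: 0.0
```

>>> step_arm --targets "0 0 0 0;0 0 0 0;0 0 0 0;0 0 0 0;0 0 0 0;0 0 0 0" --gripper 1 --squeeze 40

```text
t: 4.35
tcp_pos: [0.5087, 0.1396, 0.1044]
tool_rot: [1.0, -0.001, 0.001, -0.0]
force: [-0.8, 0.6, 5.8]
finger_gap: 0.271
gripper_force: 39.0
```

The handle is gripped: the gap is about 23 mm. I'll start the drive stroke along the arc.

>>> step_arm --targets "-4 7 0 0;-7.3 13.8 0 0;-12.6 26.7 0 0;-16.8 40 0 0;-19.9 53.7 0 0;-21.7 67.5 0 0;-22.2 75 0 0;-22.3 81.4 0 0;-22.3 81.4 0 0"

```text
t: 5.25
tcp_pos: [0.4818, 0.0582, 0.1039]
tool_rot: [1.0, 0.0, -0.004, -0.0]
force: [-7.1, 1.6, 10.3]
finger_gap: 0.267
gripper_force: 39.8
```

```bash
cat > m.py <<'E'
from h import *
s=manip.sense(); print(s['t'],s['tcp_pos'].round(4) if hasattr(s['tcp_pos'],'round') else s['tcp_pos'],np.round(s['force'],1))
C=cam('top'); p=save('top','top_%d'%(s['t']*100))
ax=np.array([.6465,.0575]); an=lambda v:np.degrees(np.arctan2(*(v[:2]-ax)[::-1])).round(1)
for q,z in [('carousel',0),('yellow_cap',.125),('lever_knob',.12)]:
    for r in manip.mark_of('top',q)[:1]:
        v=at_z(C,r['position'],z); print(q,round(r['p'],2),np.round(r['position'],1),v.round(4),an(v))
h=cv2.cvtColor(p,cv2.COLOR_RGB2HSV)
for nm,lo,hi,z in [('yellow',20,32,.123),('orange',5,17,.111)]:
    m=((h[...,0]>=lo)&(h[...,0]<=hi)&(h[...,1]>170)&(h[...,2]>120)).astype(np.uint8); m[:,:235]=0;m[:90]=0;m[210:]=0;m[:,380:]=0
    ys,xs=np.nonzero(m)
    if len(xs): v=at_z(C,[xs.mean(),ys.mean()],z); print(nm,len(xs),xs.mean().round(1),ys.mean().round(1),v.round(4),an(v))
print('tcp ang',an(np.array(s['tcp_pos'])))
E
python3 m.py
```

```text
5.25 [0.4818 0.0582 0.1039] [-7.1  1.6 10.3]
carousel 0.83 [315.3 153.9] [0.6466 0.0586 0.    ] 82.6
yellow_cap 0.84 [294.  117.7] [0.6907 0.0891 0.125 ] 35.6
yellow 72 283.8 119.7 [0.688  0.1061 0.123 ] 49.5
orange 116 258.3 133.1 [0.6685 0.1497 0.111 ] 76.6
tcp ang 179.7
```

>>> step_arm --targets "-4 4 0 0;-4 8 0 0;-4 11 0 0;-4 13 0 0;-4 13 0 0"

```text
t: 5.95
tcp_pos: [0.4813, 0.0451, 0.1038]
tool_rot: [1.0, 0.0, -0.001, -0.0]
force: [-0.6, 4.0, 5.5]
finger_gap: 0.271
gripper_force: 40.1
```

>>> step_arm --targets "0 2 0 0;0 4 0 0;0.3 6 0 0;0.3 6 0 0"

```text
t: 6.35
tcp_pos: [0.4811, 0.0415, 0.1038]
tool_rot: [1.0, -0.002, -0.001, -0.002]
force: [-0.8, 13.2, 6.2]
finger_gap: 0.267
gripper_force: 40.6
```

```bash
python3 m.py
```

```text
6.35 [0.4811 0.0415 0.1038] [-0.8 13.2  6.2]
carousel 0.98 [316.2 156.3] [0.6421 0.0569 0.    ] -172.5
yellow_cap 0.75 [287.5 116.3] [0.6931 0.0997 0.125 ] 42.2
yellow 71 281.5 121.8 [0.6846 0.1099 0.123 ] 54.0
orange 117 258.3 133.2 [0.6684 0.1497 0.111 ] 76.6
tcp ang -174.5
```

```bash
python3 -c "
import cv2,glob
f=sorted(glob.glob('pics/top_6*'))[-1];a=cv2.imread(f)[80:260,200:420];cv2.imwrite('pics/c1.png',cv2.resize(a,None,fx=3.3,fy=3.3,interpolation=2))"
```

```text
(no output)
```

View pics/c1.png

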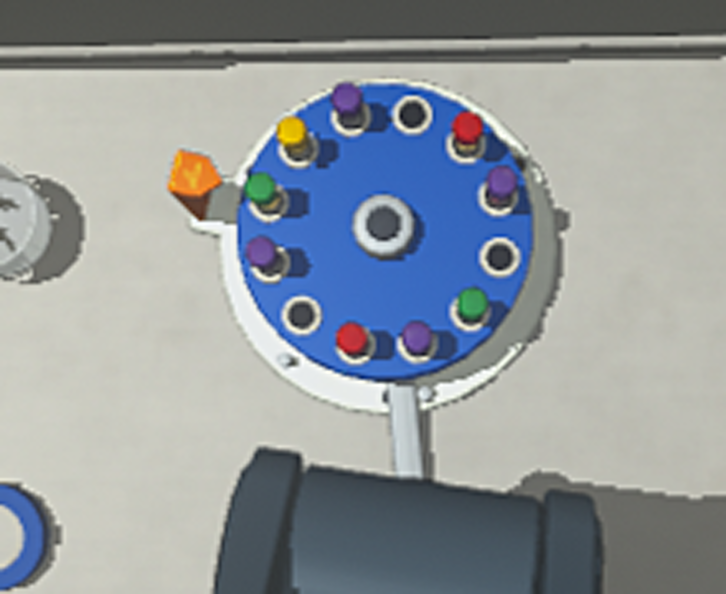

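Green stands at the pointer, at (262,190) in the crop. Yellow, at (291,132), is exactly one place short, so one more full stroke is needed. I'll take the lever back to its return stop.

>>> step_arm --targets "0 -8 0 0;0.5 -18 0 0;1 -32 0 0;3 -46 0 0;6 -59 0 0;10 -73 0 0;15.5 -85.5 0 0;19 -92 0 0;22 -98 0 0;24 -101 0 0;24 -101 0 0"

```text
t: 7.65
tcp_pos: [0.505, 0.1401, 0.1034]
tool_rot: [1.0, -0.001, -0.002, -0.0]
force: [-4.3, -0.0, 4.4]
finger_gap: 0.269
gripper_force: 40.2
```

>>> step_arm --targets "1 -2 0 0;2 -4 0 0;3 -6 0 0;3.5 -7 0 0;3.5 -7 0 0"

```text
t: 8.15
tcp_pos: [0.5069, 0.1428, 0.1033]
tool_rot: [1.0, 0.0, -0.004, 0.004]
force: [-7.3, -17.4, 7.7]
finger_gap: 0.27
gripper_force: 41.4
```

The return stop is reached at (0.507, 0.143), matching the prediction. Now the second drive stroke.

>>> step_arm --targets "-5 10 0 0;-12 22.5 0 0;-17 35.5 0 0;-21 48.5 0 0;-24 62 0 0;-26 76 0 0;-26.8 90 0 0;-26.8 97 0 0;-26.8 102 0 0;-26.8 105 0 0;-26.8 108 0 0;-26.8 108 0 0"

```text
t: 9.35
tcp_pos: [0.48, 0.0415, 0.1031]
tool_rot: [1.0, -0.0, -0.003, -0.002]
force: [-5.2, 10.8, 4.5]
finger_gap: 0.264
gripper_force: 40.6
```

```bash
python3 m.py
```

```text
9.35 [0.48   0.0415 0.1031] [-5.2 10.8  4.5]
carousel 0.76 [316.9 153.2] [0.6479 0.0556 0.    ] -53.9
yellow_cap 0.67 [281.4 134.8] [0.6628 0.1099 0.125 ] 72.7
lever_knob 0.27 [316.2 151.1] [0.636  0.0535 0.12  ] -159.2
yellow 73 273.6 135.5 [0.6623 0.123  0.123 ] 76.5
orange 116 258.3 133.1 [0.6685 0.1497 0.111 ] 76.6
tcp ang -174.5
```

Yellow lines up with the pointer. I'll press the stop firmly once, ease off, release, and lift straight up.

>>> step_arm --targets "0 2 0 0;0 2 0 0;0 0 0 0;0 -2 0 0;0 -2.5 0 0"

```text
t: 10.05
tcp_pos: [0.4799, 0.0422, 0.1031]
tool_rot: [1.0, 0.001, -0.003, -0.0]
force: [-6.8, -0.1, 5.0]
finger_gap: 0.27
gripper_force: 40.5
```

>>> step_arm --targets "0 0 0 0;0 0 0 0;0 0 0 0;0 0 0 0;0 0 0 0;0 0 0 0;0 0 0 0" --gripper 0

```text
t: 10.75
tcp_pos: [0.483, 0.0416, 0.1037]
tool_rot: [1.0, -0.0, 0.0, 0.0]
force: [1.2, 0.2, 0.7]
finger_gap: 1.0
gripper_force: 0.0
```

>>> step_arm --targets "0 0 -20 0;0 0 -60 0;0 0 -100 0;-30 0 -130 0;-50 60 -130 0;-50 110 -130 0;-50 150 -130 0;-50 200 -130 0;-50 200 -130 0;-50 200 -130 0"

```text
t: 11.75
tcp_pos: [0.4324, -0.1594, 0.2335]
tool_rot: [1.0, -0.002, -0.0, -0.0]
force: [0.6, 1.1, -0.8]
finger_gap: 0.997
gripper_force: 0.0
```

```bash
python3 m.py;python3 -c "
import cv2,glob,os
f=max(glob.glob('pics/top_*'),key=os.path.getmtime);a=cv2.imread(f)[80:260,200:420];cv2.imwrite('pics/c2.png',cv2.resize(a,None,fx=3.3,fy=3.3,interpolation=2))"
```

```text
11.75 [ 0.4324 -0.1594  0.2335] [ 0.6  1.1 -0.8]
carousel 0.75 [317.4 154.3] [0.6458 0.0546 0.    ] -103.1
yellow_cap 0.62 [278.7 134.8] [0.6629 0.1143 0.125 ] 73.9
lever_knob 0.89 [323.6 241.6] [0.4884 0.0429 0.12  ] -174.7
yellow 69 274.2 135.7 [0.6619 0.1219 0.123 ] 76.5
orange 121 258.3 133.2 [0.6684 0.1498 0.111 ] 76.7
tcp ang -134.6
```

View pics/c2.png

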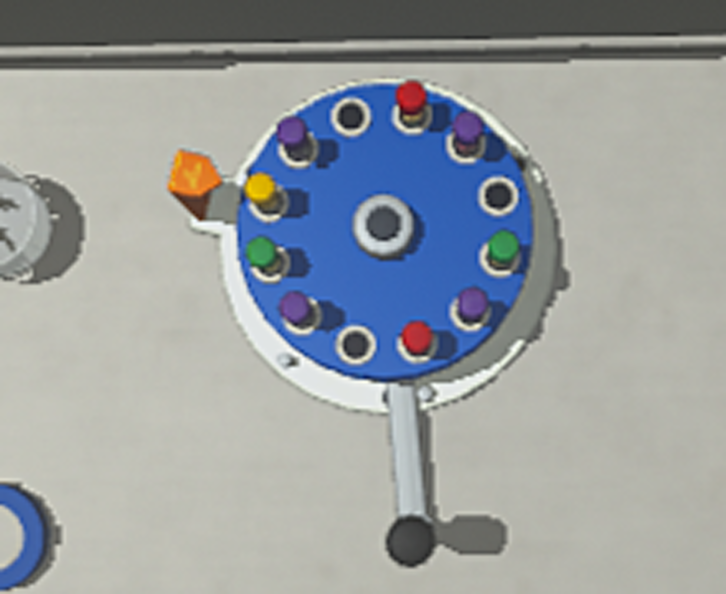

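The yellow cap, at (260,188) in the crop, stands at the orange pointer. The lever rests at its drive stop and the gripper is clear.

```bash
python3 -c "
from station import manip
print(manip.sign_off())"
```

```text
the job is handed in; nothing more can be done
None
```

The yellow-capped tube stands at the orange pointer after two full drive strokes; I let go of the lever, moved the arm clear and handed the job in about 12 s into the 45 s allowed.

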